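# Turn the desk carousel until the ink is at the front

## Task

Turn the desk carousel by gently pushing the finger posts on its rim until the dark blue ink bottle stands at the front, in line with the white pointer of the stand, then leave the carousel at rest. Do not grip the posts, do not touch or lift the things on the carousel, and leave everything else on the desk alone.

Things in the scene. Friction and masses are not known exactly. Their poses are not given: they have to be found in the camera images.
- stand: fixed dark steel foot of the carousel, a disc 224 mm across and 9 mm high, standing on the desk; origin at the centre of its underside, on the carousel's turning axis; its -x axis points to its front, along the white pointer (not exactly at the robot: it varies). It does not move
- pointer (a point): point on top of the white pointer, a tongue 22 mm wide and 7 mm high that sticks out from under the tray at the front of the stand; this point lies 160 mm from the turning axis, 7 mm above the desk, and the pointer's tip ends 190 mm from the axis
- tray: the carousel's turning top: pale wooden disc 280 mm across, 12 mm thick; origin on its vertical axis at its underside, 10 mm above the desk (upper face 22 mm above the desk). Turns both ways with light friction (about 1 N at the rim) and stays where it is left. Four square bays, 52 mm inside, lips 3 mm thick and 8 mm high, are centred 72 mm out on its +x, +y, -x, -y axes; low brass hub in the middle
- post (a point): top centre of one of eight identical upright dark wooden finger posts on the tray's rim, 131 mm from the axis, 12 mm thick (15 mm at the foot), tops 48 mm above the desk. They stand every 45 degrees; this one is 22.5 degrees counter-clockwise (seen from above) from the tray's x axis, the next at 67.5 and so on
- ink_bottle: square dark blue ink bottle with a round black cap, 46x46x52 mm, loose in one of the carousel's four square bays (which one varies); origin at the centre of its underside, 22 mm above the desk; its centre may sit up to about 3 mm off the bay's centre
- pin_tin: round brass tin with a small knob on its lid, 47 mm across, 34 mm high, loose in one of the carousel's four square bays (which one varies); origin at the centre of its underside
- tea_light: white tea light, 38 mm across, 15 mm high, loose in one of the carousel's four square bays (which one varies); origin at the centre of its underside
- sharpener: brass pencil sharpener, 17x25x14 mm, loose in one of the carousel's four square bays (which one varies); origin at the centre of its underside
- matchbox: red and yellow matchbox, 37x53x16 mm, a bystander on the right; origin at the centre of its underside
- eraser: blue and white eraser, 20x44x12 mm, a bystander on the right; origin at the centre of its underside
- pencil_red: red pencil, 136 mm long, 8 mm thick, lying on the left, a bystander; origin at its middle, at the underside
- candle: red pillar candle, 57 mm across, 114 mm high, a bystander on the left; origin at the centre of its underside

How it is judged:
At the end, for the whole second after the job is handed in: The ink bottle's centre is within 10 mm sideways of the pointer's centre line, on the pointer's side of the carousel; the tray is at rest (under 0.03 rad/s); all four things still stand upright in their bays; the bystanders are within 10 mm of where they were (y of ink_bottle in the frame of stand between -0.01 and 0.01 m and x of ink_bottle in the frame of stand below -0.05 m and angular speed of tray below 0.03 rad/s and horizontal distance between each of ink_bottle, pin_tin, tea_light, sharpener and tray below 0.1 m and height (world z) of ink_bottle between 0.018 and 0.027 m and angle between each of ink_bottle, pin_tin, tea_light, sharpener's own z axis and vertical below 0.15 rad and height (world z) of pin_tin between 0.018 and 0.027 m and height (world z) of tea_light between 0.018 and 0.027 m and height (world z) of sharpener between 0.018 and 0.027 m and distance of each of matchbox, eraser, pencil_red, candle from where it was at the start of the episode below 0.01 m); the robot touches nothing.
It fails at once if the robot touches one of the things standing on the carousel (over 1 N) (contact force between any of the arm, the fingers and ink_bottle above 1 N or contact force between any of the arm, the fingers and pin_tin above 1 N or contact force between any of the arm, the fingers and tea_light above 1 N or contact force between any of the arm, the fingers and sharpener above 1 N).
It fails at once if a thing on the carousel is lifted out of its bay (12 mm) or tipped (height (world z) of any of ink_bottle, pin_tin, tea_light, sharpener above 0.034 m or angle between any of ink_bottle, pin_tin, tea_light, sharpener's own z axis and vertical above 0.35 rad).
It fails at once if the carousel is pushed roughly or its posts are gripped (over 20 N) (contact force between any of the arm, the fingers and tray above 20 N).
It fails at once if the tray is flung round (over 3 rad/s) (angular speed of tray above 3 rad/s).
It fails at once if a bystander is moved by more than 20 mm (distance of any of matchbox, eraser, pencil_red, candle from where it was at the start of the episode above 0.02 m).
It also fails if it takes over 54 s, if anything falls off the work surface, if the arm or the gripper's body presses on something with over 40 N, if the wrist force passes 120 N, or if a joint passes its speed limit or range.

## Robot

A 6-joint arm with a two-finger parallel gripper is mounted at the origin on a cart in front of the work surface, level with it; the furniture and walls round the work are solid. World frame = base frame: x ahead of the robot, y to its left, z up, the work surface at z = 0. Lengths are in m, angles in rad, forces in N, time in s.
With the tool pointing down it reaches from about 0.35 to 0.775 m from the base axis. Payload 5.5 kg.
Tool frame: the origin (TCP) lies at the very end of the fingers, on their centre line; the grasp point (between the pads) lies env.pinch_z behind it (env.pinch_z is the distance from the TCP to the grasp point, in m); z points along the fingers, y is the line along which they close (so a half turn about z gives the same grasp; the last joint's range is limited). The gripper opens to 85 mm and grips with 20 to 120 N. Pads are 22 mm wide; open, the fingers measure 114 mm over their backs; the gripper's body (76 mm by 85 mm) begins 54 mm behind the grasp point. The pads swing forward as they close: fully open they stand 13 mm farther back than shut.
Start: joints at [1.046, 0.313, 0.046, 1.304, 0, 1.431], TCP at [0.216, 0.533, 0.231] pointing down, gripper open.
Joint ranges: [-2.76, 2.76], [-0.86, 1.69], [-1.03, 1.26], [-2.2, 2.34], [-1.47, 1.5], [-3.14, 3.14]. Speed limits (rad/s): [2.57, 2.57, 3.14, 3.14, 3.14, 3.14].

## Interface

Orientations are given as a unit quaternion [w, x, y, z].
In Python, from workcell import env, eyes gives the robot as it stands.
- The arm moves only by the shell command python3 -m jog 'ROWS' [FORCE]. ROWS is JSON, one flat list of numbers, 7 for each row, row after row: the shift along the world's x, y, z as a fraction of full scale, then the turn, a rotation vector about the world's x, y, z as a fraction of full scale, then the opening, from -1 (shut) to 1 (fully open), so that 0 is half open. A call has 1 to 12 rows; each row is the pose to reach, as a shift and turn from the pose commanded when the call began, turning the shorter way round; what a row does not reach only later rows make up. Full scale, the value 1, is 20 cm for a shift and pi rad for a turn. A row lasts 1/12 s, in which the tool goes at most 41.7 mm and 7.16 degrees, less where a joint would pass 70% of its speed; a pose out of reach is approached as far as the arm can. A call with a number of a shift or a turn outside -1 to 1 is refused whole. A call with a gripper value outside its range is refused whole. The fingers move at their own pace and stop on an object; FORCE is the grip in N (left out, the last holds). Time passes only in rows, so rows that repeat a pose let the fingers close. It gives the time, the measured TCP pose, the force, the opening and the grip force at its end, in the units of the state.
- env.get_state(): the state, without advancing time (a new reading comes with each control period).
- eyes.read_camera(name): name is "scene" or "side" or "wrist"; returns (picture, depth): 400x640x3 uint8, red, green, blue; 400x640 float32, m along the optical axis (not along the pixel's ray), 0 where there is no reading.
- eyes.calibration(name): a dict with "fx", "fy", "cx", "cy" (pixels), "k1" (the pictures are not rectified: a ray, as slopes to the right and down, at radius r is drawn at 1 + k1 r^2 times it, then the intrinsics apply), "R" (3x3) and "t" (3): a world point X has camera coordinates R X + t; the wrist camera has in their place "tool_from_camera" (4x4, takes a point from camera to tool coordinates, whose origin is the TCP and whose axes are the flange's). Camera axes: x right, y down, z forward; pixel columns grow to the right and rows downward; lengths in m; the calibration is good to about 2 mm. A picture is of the moment at which its call begins: read the wrist's pose just before it. calibration takes no time and is no camera call.
- env.hand_in(): hands the job in; it is judged then, once.
The state is a dict: "clock": time; "joint_pos": joint angles; "qvel": joint speeds; "tau": joint torques, N m; "tcp_pos": TCP position; "orientation": TCP orientation; "wrist_force": force on the tool from outside, world axes, zero at the start; "ft_torque": the same for the moment, N m; "finger_gap": finger opening in m; "grip_force": force on a finger pad.
Only numpy, scipy, OpenCV 4.12 (cv2) and the standard library are available. Lean on these libraries where they do the work, as an engineer would, in place of code of your own. Each camera call takes 0.05 s, during which the arm holds its last target. There are 200 camera calls.

## Working session

There is one attempt and no reset: what is moved stays moved. The work goes in short steps, Python scripts to look and compute and a shell command to move; the robot and the scene stay as the last step left them, time stands still between calls to the robot, and variables do not carry over. Pictures are saved under pics/ and viewed, at most 10 in all, crops included, and the job is handed in when it is done.

```bash
mkdir -p pics
cat > h.py <<'E'
import numpy as np, cv2
from workcell import env, eyes
def ray(c,uv):
    K=np.array([[c['fx'],0,c['cx']],[0,c['fy'],c['cy']],[0,0,1.]])
    d=np.array([(uv[0]-c['cx'])/c['fx'],(uv[1]-c['cy'])/c['fy']]);u=d.copy()
    for _ in range(20): u=d/(1+c['k1']*(u@u))
    R=np.array(c['R']);t=np.array(c['t'])
    return -R.T@t, R.T@np.array([u[0],u[1],1])
def plane(c,uv,z):
    o,d=ray(c,uv); return o+d*(z-o[2])/d[2]
def proj(c,X):
    p=np.array(c['R'])@X+np.array(c['t']);u=p[:2]/p[2];u=u*(1+c['k1']*(u@u))
    return np.array([c['fx']*u[0]+c['cx'],c['fy']*u[1]+c['cy']])
E
python3 - <<'E'
from h import *
for n in ['scene','side']:
    p,d=eyes.read_camera(n); np.savez('pics/%s0.npz'%n,p=p,d=d)
    cv2.imwrite('pics/%s0.png'%n,p[:,:,::-1]); c=eyes.calibration(n); print(n,c['k1'],-np.array(c['R']).T@np.array(c['t']))
print(env.pinch_z,env.get_state())
E
```

```text
scene -0.0027146710427081674 [-0.10002488 -0.415484    0.98668377]
side -0.030508299422424272 [-0.1392503   1.16142643  0.5471217 ]
0.0187 {'clock': 0.1, 'joint_pos': array([1.04639405e+00, 3.13927434e-01, 4.51087457e-02, 1.30357994e+00,
       3.17476495e-05, 1.43122578e+00]), 'qvel': array([ 2.38445918e-04, -9.05713687e-04,  1.57207083e-03,  2.52699886e-04,
       -6.22637575e-05, -5.53803978e-04]), 'tau': array([ 2.90639786e-03, -4.81726170e+01,  2.99243259e+01,  1.27918032e-02,
       -1.19073161e-04, -2.09666149e-05]), 'tcp_pos': array([0.21562016, 0.53256975, 0.23050342]), 'orientation': array([-2.76119961e-04,  1.91230683e-01,  9.81544795e-01, -7.52233334e-04]), 'wrist_force': array([ 0.29090501, -0.51929196,  0.60404747]), 'ft_torque': array([ 0.02424735,  0.01134244, -0.01778733]), 'grip_force': 0.0, 'finger_gap': 0.08528681247690195}
```

View pics/scene0.png

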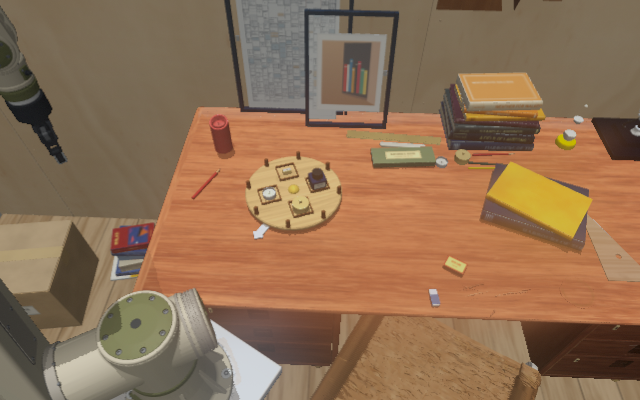

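View pics/side0.png

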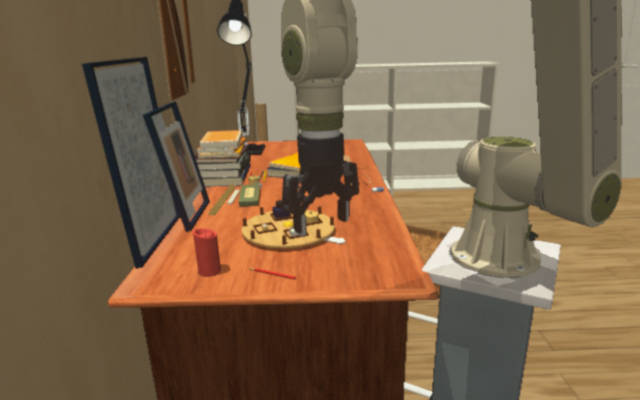

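The scene picture shows the carousel's centre near (293,190), the white pointer at (261,231), the ink bottle at (317,180), the tin at (300,206), the tea light at (269,194) and the sharpener at (287,172). The candle (221,134) and pencil (206,184) are on the left. The side picture shows the carousel behind the gripper.

Run:
```python
from h import *
p=np.load('pics/scene0.npz')['p'];d=np.load('pics/scene0.npz')['d'];c=eyes.calibration('scene')
hsv=cv2.cvtColor(p,cv2.COLOR_RGB2HSV)
print(hsv[200,255],hsv[190,310+25],hsv[231,261],hsv[250,261])
# tray wood
g=(slice(140,245),slice(235,350))
m=np.zeros(p.shape[:2],np.uint8)
m[g]=((hsv[g][...,0]>13)&(hsv[g][...,0]<30)&(hsv[g][...,2]>90)).astype(np.uint8)
n,l,s,ce=cv2.connectedComponentsWithStats(m);i=1+s[1:,4].argmax();cn=max(cv2.findContours((l==i).astype(np.uint8),0,1)[0],key=len)[:,0]
hull=cv2.convexHull(cn)[:,0]
P=np.array([plane(c,q,.022)[:2] for q in hull.astype(float)])
A=np.c_[2*P,np.ones(len(P))];x=np.linalg.lstsq(A,(P**2).sum(1),rcond=None)[0]
C=x[:2];print('tray',C,np.sqrt(x[2]+C@C))
# pointer
w=np.zeros_like(m);w[218:245,245:280]=((hsv[218:245,245:280,1]<70)&(hsv[218:245,245:280,2]>150))
Q=np.array([plane(c,(u,v),.007)[:2] for v,u in zip(*np.nonzero(w))]);f=Q.mean(0)-C
print('pointer',Q.mean(0),np.degrees(np.arctan2(f[1],f[0])),np.linalg.norm(Q-C,axis=1).max(),len(Q))
# dark blobs: posts/bottle
k=np.zeros_like(m);k[g]=(hsv[g][...,2]<90)
n,l,s,ce=cv2.connectedComponentsWithStats(k)
for i in range(1,n):
    if s[i,4]<8: continue
    top=np.array([ce[i,0],s[i,1]+1.5]);q=plane(c,top,.048)[:2]-C
    print(ce[i].round(1),s[i],np.linalg.norm(q).round(3),np.degrees(np.arctan2(q[1],q[0])).round(1))
cr=p[140:250,225:355];cv2.imwrite('pics/crop0.png',cv2.resize(cr,None,fx=6,fy=5.4,interpolation=2)[:,:,::-1])
```

```text
[ 19 104 206] [ 19 106 205] [110   7 218] [ 11 151 184]
tray [0.57491965 0.10306657] 0.14170964361707775
pointer [0.41490574 0.10267084] -179.85830415396165 0.18686296730341972 135
[316.2 178.3] [308 169  19  21 177] 0.086 -18.2
```

View pics/crop0.png

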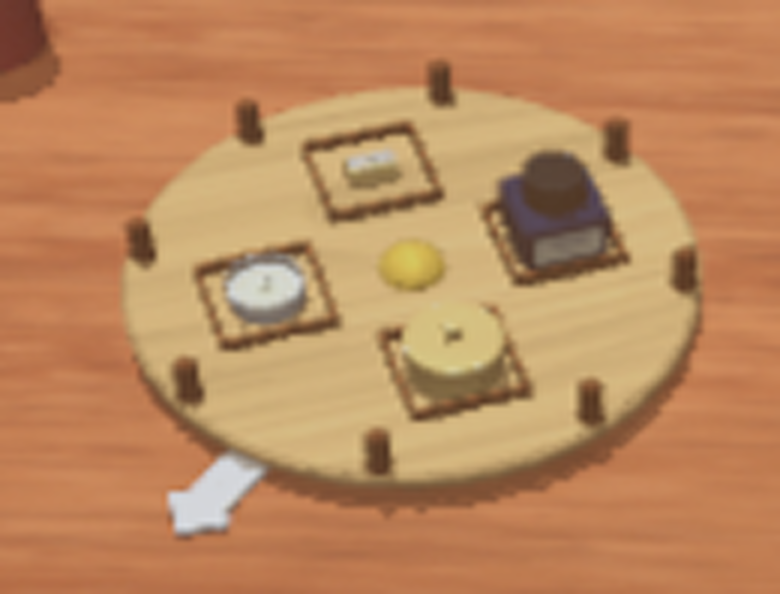

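Run:
```python
from h import *
c=eyes.calibration('scene');C=np.array([.575,.103])
f=lambda x,y:((x+.5)/6+225-.5,(y+.5)/5.4+140-.5)
pol=lambda q:(q.round(3),np.linalg.norm(q-C).round(4),np.degrees(np.arctan2(*(q-C)[::-1])).round(1))
T=np.array([plane(c,f(x,y),.048)[:2] for x,y in [(440,66),(248,105),(140,223),(188,363),(377,435),(590,384),(685,252),(617,123)]])
print('posts mean',T.mean(0))
for q in T: print(pol(q))
for n,L in dict(sharp=[(303,143),(410,126),(441,194),(333,218)],tea=[(195,270),(308,245),(338,321),(222,346)],tin=[(382,332),(527,389),(415,416)]).items():
    B=np.array([plane(c,f(*q),.030)[:2] for q in L]); print(n,pol(B.mean(0)) if len(B)==4 else pol((B[1]+B[0])/2))
print('cap',pol(plane(c,f(555,170),.074)[:2]),pol(plane(c,f(183,512),.007)[:2]))
print('hub',plane(c,f(412,262),.027))
```

```text
posts mean [0.57722917 0.10379607]
(array([0.692, 0.166]), np.float64(0.133), np.float64(28.1))
(array([0.615, 0.229]), np.float64(0.132), np.float64(72.4))
(array([0.516, 0.219]), np.float64(0.1298), np.float64(117.0))
(array([0.452, 0.14 ]), np.float64(0.1281), np.float64(163.0))
(array([0.461, 0.042]), np.float64(0.1291), np.float64(-151.7))
(array([ 0.539, -0.021]), np.float64(0.1286), np.float64(-106.0))
(array([ 0.639, -0.011]), np.float64(0.1306), np.float64(-60.8))
(array([0.702, 0.066]), np.float64(0.1325), np.float64(-16.0))
sharp (array([0.621, 0.159]), np.float64(0.0726), np.float64(50.4))
tea (array([0.52 , 0.149]), np.float64(0.0717), np.float64(140.5))
tin (array([0.531, 0.049]), np.float64(0.07), np.float64(-129.0))
cap (array([0.635, 0.059]), np.float64(0.074), np.float64(-36.1)) (array([0.399, 0.107]), np.float64(0.176), np.float64(178.6))
hub [0.57824318 0.10502579 0.027     ]
```

```bash
R='0.63,-0.94,-0.05,0,0,0.22,-1'
python3 -m jog '[0.63,-0.94,-0.05,0,0,0.22,-1,0.63,-0.94,-0.05,0,0,0.22,-1,0.63,-0.94,-0.05,0,0,0.22,-1,0.63,-0.94,-0.05,0,0,0.22,-1,0.63,-0.94,-0.05,0,0,0.22,-1,0.63,-0.94,-0.05,0,0,0.22,-1,0.63,-0.94,-0.05,0,0,0.22,-1]'
python3 -m jog '[0.63,-0.94,-0.05,0,0,0.22,-1,0.63,-0.94,-0.05,0,0,0.22,-1,0.63,-0.94,-0.05,0,0,0.22,-1,0.63,-0.94,-0.05,0,0,0.22,-1,0.63,-0.94,-0.05,0,0,0.22,-1,0.63,-0.94,-0.05,0,0,0.22,-1,0.63,-0.94,-0.05,0,0,0.22,-1]'
python3 -m jog '[0.63,-0.94,-0.05,0,0,0.22,-1,0.63,-0.94,-0.05,0,0,0.22,-1,0.63,-0.94,-0.05,0,0,0.22,-1,0.63,-0.94,-0.05,0,0,0.22,-1,0.63,-0.94,-0.05,0,0,0.22,-1,0.63,-0.94,-0.05,0,0,0.22,-1,0.63,-0.94,-0.05,0,0,0.22,-1,0.63,-0.94,-0.05,0,0,0.22,-1,0.63,-0.94,-0.05,0,0,0.22,-1]'
python3 - <<'E'
from h import *
p,d=eyes.read_camera('wrist');cv2.imwrite('pics/w1.png',p[:,:,::-1]);s=env.get_state()
q=s['orientation'];print(s['tcp_pos'],np.degrees(2*np.arctan2(q[2],q[1]))-90,np.degrees(s['joint_pos']).round(),s['finger_gap'])
E
```

```text
clock: 0.68
tcp_pos: [0.3439, 0.3409, 0.2207]
orientation: [-0.0, -0.153, 0.988, -0.001]
wrist_force: [0.5, 0.1, -0.4]
finger_gap: 0.0011
grip_force: 0.0
clock: 1.27
tcp_pos: [0.4703, 0.1535, 0.2107]
orientation: [-0.0, -0.478, 0.878, -0.001]
wrist_force: [0.1, 0.3, -0.2]
finger_gap: -0.0004
grip_force: 0.0
clock: 2.02
tcp_pos: [0.5932, -0.0304, 0.2007]
orientation: [0.0, 0.747, -0.665, -0.001]
wrist_force: [-1.1, -0.4, 0.2]
finger_gap: -0.0
grip_force: 0.0
[ 0.59306384 -0.02991571  0.20103256] -173.25527922394187 [ -11.   21.    2.   72.    0. -107.] -9.859723922502356e-06
```

View pics/w1.png

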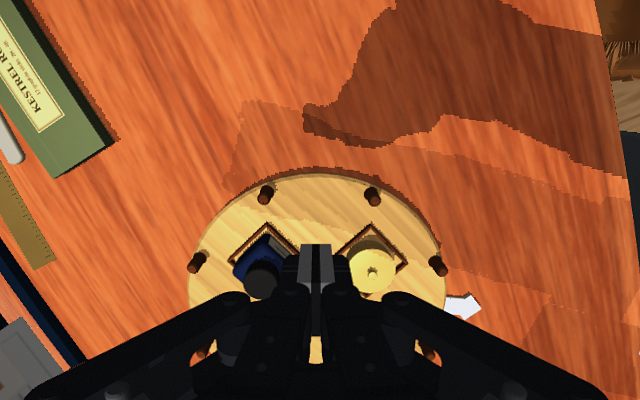

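The wrist picture shows the shut fingers (316,250) centred between the two right-hand posts (265,195) and (373,196). Next I descend and work out the arc rows.

```bash
python3 -m jog '[0,0,-0.2,0,0,0,-1,0,0,-0.4,0,0,0,-1,0,0,-0.55,0,0,0,-1,0,0,-0.7,0,0,0,-1,0,0,-0.8,0,0,0,-1,0,0,-0.85,0,0,0,-1,0,0,-0.85,0,0,0,-1]'
python3 - <<'E'
from h import *
C=np.array([.577,.104]);R=.136
P=lambda a:C+R*np.array([np.cos(np.radians(a)),np.sin(np.radians(a))])
a=-83.2
for ch in range(5):
    p0=P(a);print(round(a,1))
    print([ (*np.round((P(a-2.5*i)-p0)/.2,3),round(-2.5*i/180,3)) for i in range(1,13)]);a-=30
E
```

```text
clock: 2.65
tcp_pos: [0.5915, -0.0293, 0.0292]
orientation: [0.001, 0.748, -0.664, -0.002]
wrist_force: [0.5, 0.5, 0.5]
finger_gap: 0.0001
grip_force: 0.0
-83.2
[(np.float64(-0.03), np.float64(-0.003), -0.014), (np.float64(-0.059), np.float64(-0.004), -0.028), (np.float64(-0.089), np.float64(-0.005), -0.042), (np.float64(-0.118), np.float64(-0.004), -0.056), (np.float64(-0.148), np.float64(-0.001), -0.069), (np.float64(-0.178), np.float64(0.002), -0.083), (np.float64(-0.207), np.float64(0.007), -0.097), (np.float64(-0.236), np.float64(0.013), -0.111), (np.float64(-0.265), np.float64(0.021), -0.125), (np.float64(-0.293), np.float64(0.029), -0.139), (np.float64(-0.321), np.float64(0.039), -0.153), (np.float64(-0.348), np.float64(0.05), -0.167)]
-113.2
[(np.float64(-0.027), np.float64(0.012), -0.014), (np.float64(-0.053), np.float64(0.026), -0.028), (np.float64(-0.079), np.float64(0.04), -0.042), (np.float64(-0.104), np.float64(0.056), -0.056), (np.float64(-0.129), np.float64(0.073), -0.069), (np.float64(-0.153), np.float64(0.091), -0.083), (np.float64(-0.176), np.float64(0.109), -0.097
[... 1311 characters left out ...]
loat64(0.293), -0.139), (np.float64(0.039), np.float64(0.321), -0.153), (np.float64(0.05), np.float64(0.348), -0.167)]
-203.2
[(np.float64(0.012), np.float64(0.027), -0.014), (np.float64(0.026), np.float64(0.053), -0.028), (np.float64(0.04), np.float64(0.079), -0.042), (np.float64(0.056), np.float64(0.104), -0.056), (np.float64(0.073), np.float64(0.129), -0.069), (np.float64(0.091), np.float64(0.153), -0.083), (np.float64(0.109), np.float64(0.176), -0.097), (np.float64(0.129), np.float64(0.198), -0.111), (np.float64(0.15), np.float64(0.219), -0.125), (np.float64(0.172), np.float64(0.239), -0.139), (np.float64(0.194), np.float64(0.258), -0.153), (np.float64(0.218), np.float64(0.277), -0.167)]
```

```bash
python3 -m jog '[-0.03,-0.003,0,0,0,-0.014,-1,-0.06,-0.004,0,0,0,-0.028,-1,-0.09,-0.005,0,0,0,-0.042,-1,-0.118,-0.004,0,0,0,-0.056,-1,-0.148,-0.001,0,0,0,-0.07,-1,-0.178,0.002,0,0,0,-0.083,-1,-0.207,0.007,0,0,0,-0.097,-1,-0.236,0.013,0,0,0,-0.111,-1,-0.265,0.021,0,0,0,-0.125,-1,-0.293,0.029,0,0,0,-0.139,-1,-0.321,0.039,0,0,0,-0.153,-1,-0.348,0.05,0,0,0,-0.167,-1]'
python3 - <<'E'
from h import *
p,d=eyes.read_camera('scene');cv2.imwrite('pics/c1.png',cv2.resize(p[100:250,200:380],None,fx=4,fy=4)[:,:,::-1])
E
```

```text
clock: 3.65
tcp_pos: [0.5261, -0.0211, 0.034]
orientation: [0.002, -0.549, 0.836, -0.002]
wrist_force: [1.0, -2.4, 0.7]
finger_gap: -0.0001
grip_force: 0.6
```

View pics/c1.png

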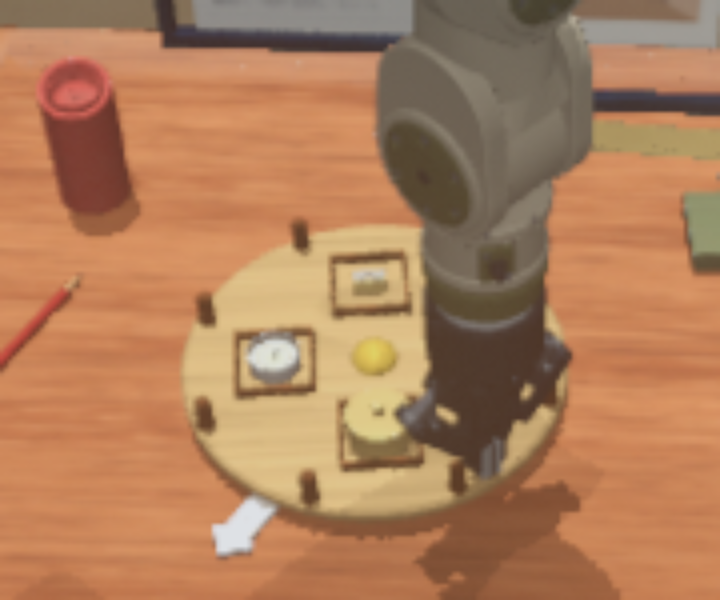

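The picture shows the fingers (488,455) against the front-right post (458,475). The tray has started turning clockwise, and the gripper is clear of the tin. I carry on.

```bash
python3 -m jog '[-0.027,0.012,0,0,0,-0.014,-1,-0.053,0.026,0,0,0,-0.028,-1,-0.079,0.04,0,0,0,-0.042,-1,-0.104,0.056,0,0,0,-0.056,-1,-0.129,0.073,0,0,0,-0.07,-1,-0.153,0.091,0,0,0,-0.083,-1,-0.176,0.109,0,0,0,-0.097,-1,-0.198,0.129,0,0,0,-0.111,-1,-0.219,0.15,0,0,0,-0.125,-1,-0.239,0.172,0,0,0,-0.139,-1,-0.258,0.194,0,0,0,-0.153,-1,-0.277,0.218,0,0,0,-0.167,-1]'
python3 -m jog '[-0.017,0.024,0,0,0,-0.014,-1,-0.033,0.049,0,0,0,-0.028,-1,-0.049,0.075,0,0,0,-0.042,-1,-0.062,0.101,0,0,0,-0.056,-1,-0.075,0.128,0,0,0,-0.07,-1,-0.087,0.155,0,0,0,-0.083,-1,-0.097,0.183,0,0,0,-0.097,-1,-0.106,0.211,0,0,0,-0.111,-1,-0.114,0.239,0,0,0,-0.125,-1,-0.121,0.268,0,0,0,-0.139,-1,-0.127,0.297,0,0,0,-0.153,-1,-0.131,0.327,0,0,0,-0.167,-1]'
```

```text
clock: 4.7
tcp_pos: [0.4702, 0.0226, 0.0333]
orientation: [0.001, -0.314, 0.949, -0.001]
wrist_force: [-0.7, -0.6, 0.5]
finger_gap: -0.0002
grip_force: 0.7
clock: 5.7
tcp_pos: [0.4437, 0.0884, 0.0331]
orientation: [0.001, -0.057, 0.998, -0.0]
wrist_force: [-0.8, -2.0, 1.1]
finger_gap: -0.0001
grip_force: 0.7
```

```bash
python3 -m jog '[-0.003,0.03,0,0,0,-0.014,-1,-0.004,0.06,0,0,0,-0.028,-1,-0.005,0.09,0,0,0,-0.042,-1,-0.004,0.118,0,0,0,-0.056,-1,-0.001,0.148,0,0,0,-0.07,-1,0.002,0.178,0,0,0,-0.083,-1,0.007,0.207,0,0,0,-0.097,-1,0.013,0.236,0,0,0,-0.111,-1,0.021,0.265,0,0,0,-0.125,-1,0.029,0.293,0,0,0,-0.139,-1,0.039,0.321,0,0,0,-0.153,-1,0.05,0.348,0,0,0,-0.167,-1]'
python3 - <<'E'
from h import *
p,d=eyes.read_camera('scene');cv2.imwrite('pics/c2.png',cv2.resize(p[100:250,200:380],None,fx=4,fy=4)[:,:,::-1])
E
```

```text
clock: 6.7
tcp_pos: [0.4538, 0.1583, 0.0331]
orientation: [0.001, 0.204, 0.979, 0.0]
wrist_force: [-0.2, -1.3, 0.7]
finger_gap: -0.0001
grip_force: 0.6
```

View pics/c2.png

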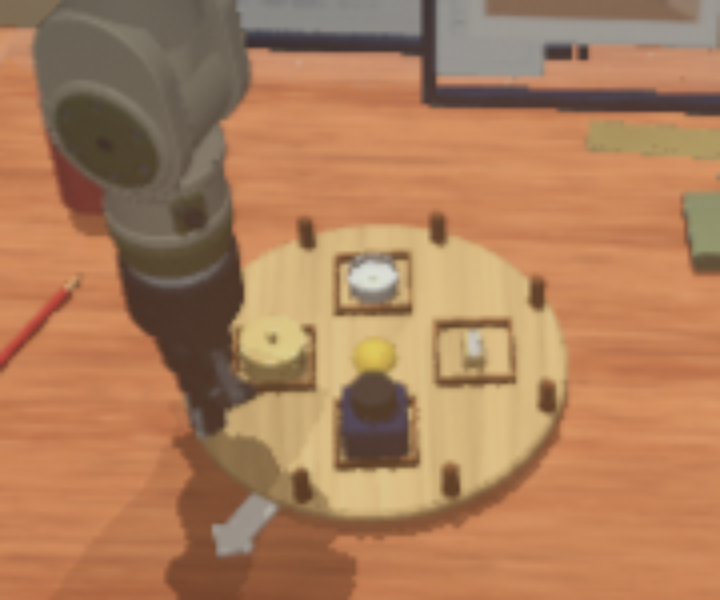

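The picture shows the bottle's cap at (375,390) and its bay (335-418, 400-465). The pointer is at (240,530), and the fingers are at the left-front.

Run:
```python
from h import *
c=eyes.calibration('scene');C=np.array([.577,.104])
f=lambda x,y:((x+.5)/4+199.5,(y+.5)/4+99.5)
ang=lambda q:(np.linalg.norm(q-C).round(3),(np.degrees(np.arctan2(*(q-C)[::-1]))%360).round(1))
print('sharp',ang(np.mean([plane(c,f(*q),.030)[:2] for q in [(434,322),(512,320),(515,380),(437,382)]],0)))
print('tea',ang(np.mean([plane(c,f(*q),.030)[:2] for q in [(337,254),(410,252),(411,311),(336,313)]],0)))
print('cap',ang(plane(c,f(375,380),.074)[:2]))
for q in [(306,222),(438,217),(538,281),(547,385),(451,468),(302,474)]:print(ang(plane(c,f(*q),.048)[:2]))
```

```text
sharp (np.float64(0.072), np.float64(304.4))
tea (np.float64(0.071), np.float64(35.3))
cap (np.float64(0.064), np.float64(216.7))
(np.float64(0.128), np.float64(58.0))
(np.float64(0.129), np.float64(12.6))
(np.float64(0.13), np.float64(327.3))
(np.float64(0.131), np.float64(282.1))
(np.float64(0.132), np.float64(237.9))
(np.float64(0.131), np.float64(193.5))
```

```bash
python3 -m jog '[0.012,0.027,0,0,0,-0.014,-1,0.026,0.053,0,0,0,-0.028,-1,0.04,0.079,0,0,0,-0.042,-1,0.056,0.104,0,0,0,-0.056,-1,0.073,0.129,0,0,0,-0.07,-1,0.091,0.153,0,0,0,-0.083,-1,0.109,0.176,0,0,0,-0.097,-1,0.129,0.198,0,0,0,-0.111,-1,0.15,0.219,0,0,0,-0.125,-1,0.172,0.239,0,0,0,-0.139,-1,0.194,0.258,0,0,0,-0.153,-1,0.218,0.277,0,0,0,-0.167,-1]'
python3 - <<'E'
from h import *
p,d=eyes.read_camera('scene');cv2.imwrite('pics/c3.png',cv2.resize(p[135:245,235:350],None,fx=5,fy=5,interpolation=2)[:,:,::-1])
E
```

```text
clock: 7.75
tcp_pos: [0.4971, 0.2132, 0.0328]
orientation: [0.001, 0.451, 0.893, 0.0]
wrist_force: [-1.2, -1.5, 1.0]
finger_gap: -0.0
grip_force: 0.8
```

View pics/c3.png

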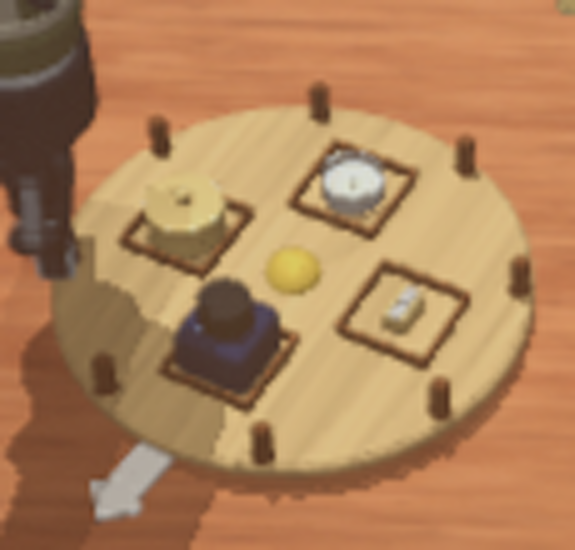

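The picture shows the bottle's cap at (226,298), close to the line from the hub (293,268) to the pointer (130,485). Now I'll work out how far is left.

Run:
```python
from h import *
c=eyes.calibration('scene');C=np.array([.577,.104])
f=lambda x,y:((x+.5)/5+234.5,(y+.5)/5+134.5)
ang=lambda q:(np.linalg.norm(q-C).round(3),(np.degrees(np.arctan2(*(q-C)[::-1]))%360).round(1))
print('sharp',ang(np.mean([plane(c,f(*q),.030)[:2] for q in [(385,263),(468,298),(425,363),(338,326)]],0)))
print('tea',ang(np.mean([plane(c,f(*q),.030)[:2] for q in [(336,144),(415,177),(372,235),(292,202)]],0)))
print('cap',ang(plane(c,f(226,290),.074)[:2]))
for q in [(319,90),(465,142),(520,263),(440,384),(262,427),(104,358),(159,121)]:print(ang(plane(c,f(*q),.048)[:2]))
print('pointer',[plane(c,f(*q),.007)[:2].round(4) for q in [(142,448),(171,461)]],[plane(c,f(*q),.007)[:2].round(4) for q in [(90,482),(154,500),(97,519)]])
# side view
print(ang(plane(c,f(130,480),.007)[:2]))
```

```text
sharp (np.float64(0.073), np.float64(274.2))
tea (np.float64(0.07), np.float64(3.8))
cap (np.float64(0.065), np.float64(182.6))
(np.float64(0.128), np.float64(27.3))
(np.float64(0.13), np.float64(342.3))
(np.float64(0.13), np.float64(296.7))
(np.float64(0.131), np.float64(252.3))
(np.float64(0.131), np.float64(207.8))
(np.float64(0.13), np.float64(162.5))
(np.float64(0.13), np.float64(72.3))
pointer [array([0.4381, 0.1103]), array([0.4396, 0.0915])] [array([0.4044, 0.1201]), array([0.4135, 0.0835]), array([0.387 , 0.1017])]
(np.float64(0.16), np.float64(180.5))
```

The pointer lies at about 180.7° and the bay at 184.8°. The cap reads 182.6°. I push 3° more, back off and rise.

```bash
python3 -m jog '[0.01,0.007,0,0,0,-0.006,-1,0.02,0.014,0,0,0,-0.011,-1,0.029,0.021,0,0,0,-0.017,-1,0.029,0.021,0,0,0,-0.017,-1,0.01,0.007,0,0,0,-0.017,-1,-0.01,-0.007,0,0,0,-0.017,-1,-0.03,-0.02,0,0,0,-0.017,-1,-0.03,-0.02,0,0,0,-0.017,-1]'
python3 -m jog '[0,0,0.1,0,0,0,-1,0,0,0.25,0,0,0,-1,0,0,0.4,0,0,0,-1,-0.1,0.2,0.6,0,0,0,-1,-0.2,0.4,0.8,0,0,0,-1,-0.3,0.6,0.9,0,0,0,-1,-0.3,0.6,0.9,0,0,0,-1,-0.3,0.6,0.9,0,0,0,-1]'
python3 - <<'E'
from h import *
p,d=eyes.read_camera('scene');cv2.imwrite('pics/c4.png',cv2.resize(p[135:245,235:350],None,fx=5,fy=5,interpolation=2)[:,:,::-1])
E
```

```text
clock: 8.47
tcp_pos: [0.4886, 0.2083, 0.031]
orientation: [-0.001, 0.474, 0.88, -0.001]
wrist_force: [0.3, -1.1, -0.6]
finger_gap: 0.0001
grip_force: 0.0
clock: 9.13
tcp_pos: [0.4295, 0.3342, 0.2162]
orientation: [0.001, 0.472, 0.882, 0.004]
wrist_force: [1.1, -0.0, 0.2]
finger_gap: -0.0002
grip_force: 0.0
```

View pics/c4.png

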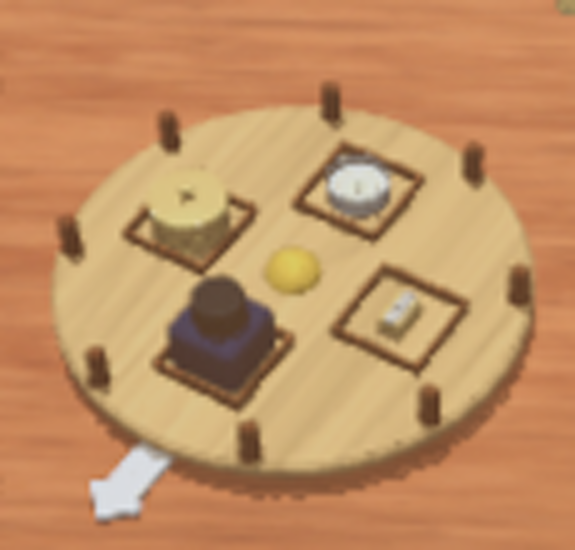

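The picture shows the bottle's cap at (218,292) with the front posts at (96,355) and (249,430). The arm is clear. Now a numeric check.

Run:
```python
from h import *
c=eyes.calibration('scene')
f=lambda x,y:((x+.5)/5+234.5,(y+.5)/5+134.5)
T=np.array([plane(c,f(*q),.048)[:2] for q in [(331,90),(168,117),(69,222),(96,352),(249,426),(429,392),(519,271),(474,148)]])
C=T.mean(0);a=lambda q:np.degrees(np.arctan2(*(q-C)[::-1]))%360
print(C,[((a(q)-22.5+22.5)%45-22.5).round(1) for q in T])
pm=plane(c,f(130,480),.007)[:2];cap=plane(c,f(218,288),.074)[:2];print('ptr',a(pm),'cap',a(cap),np.linalg.norm(cap-C))
u=(pm-C)/np.linalg.norm(pm-C);print('cap side mm',1000*(u[0]*(cap-C)[1]-u[1]*(cap-C)[0]), env.get_state()['wrist_force'])
```

```text
[0.57620275 0.1032545 ] [np.float64(1.8), np.float64(1.9), np.float64(1.7), np.float64(1.8), np.float64(2.1), np.float64(1.4), np.float64(1.9), np.float64(2.0)]
ptr 180.24286773741528 cap 177.9736161689929 0.06558351687552776
cap side mm -2.596815929590176 [-0.00112357  0.27510653 -0.75751999]
```

```bash
python3 -c "
from workcell import env
print(env.hand_in())"
```

```text
the job is handed in; nothing more can be done
None
```

I turned the carousel clockwise by about 143° with gentle pushes on one post. By my last measurement the ink bottle stands about 3 mm off the pointer's centre line (10 mm allowed). The arm is clear and the job is handed in, but no verdict came back.

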